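# Unstack the lids and close the storage pots

### The job

Four blue storage pots stand open and their wooden lids are piled in one stack. Take the stack apart and close every pot with the lid of its own shape and size: each lid flat on the rim and centred, its plug inside the mouth, the oblong and the square lid lined up with the sides of their pots. Set the lids down gently instead of dropping them, leave the pots standing where they are, and do not disturb the salt shaker or the dropper bottle.

Things in the scene. Friction and masses are not known exactly. Their poses are not given: they have to be found in the camera images.
- oblong_lid: Oblong light-wood lid, slab 64 mm along its x by 120 mm along its y, plug 42 x 98 mm, about 90 g. Slab dark-edged, 13 mm thick, over a dark rubber plug 7 mm deep. Origin: centre of the plug's underside, z up. Seated, slab on the rim, plug in the mouth with 6 mm play all round. Starts in the stack of lids (each plug on the slab below, 20 mm a step): this is the bottom one, its plug on the worktop.
- round_lid: Larger round wooden lid, disc 62 mm across, plug 41 mm across, about 50 g. Slab dark-edged, 13 mm thick, over a dark rubber plug 7 mm deep. Origin: centre of the plug's underside, z up. Seated, slab on the rim, plug in the mouth with 6 mm play all round. Starts in the stack of lids (each plug on the slab below, 20 mm a step): second from the bottom, on the oblong lid.
- square_lid: Square light-wood lid, slab 46 x 46 mm with sides along x and y, plug 26 x 26 mm, about 40 g. Slab dark-edged, 13 mm thick, over a dark rubber plug 7 mm deep. Origin: centre of the plug's underside, z up. Seated, slab on the rim, plug in the mouth with 6 mm play all round. Starts in the stack of lids (each plug on the slab below, 20 mm a step): third from the bottom, on the round lid.
- small_lid: Small round wooden lid, disc 38 mm across, plug 18 mm across, about 30 g. Slab dark-edged, 13 mm thick, over a dark rubber plug 7 mm deep. Origin: centre of the plug's underside, z up. Seated, slab on the rim, plug in the mouth with 6 mm play all round. Starts in the stack of lids (each plug on the slab below, 20 mm a step): the top one, on the square lid.
- oblong_pot: Oblong pot, outside 64 mm along its x by 120 mm along its y, 60 mm high, walls 5 mm (mouth 54 x 110 mm). For the oblong lid. Loose, heavy, open-topped dark blue stoneware. Origin: centre of its underside, z up. 
- round_pot: Larger round pot, 62 mm across, 80 mm high, wall 4.5 mm (mouth 53 mm). For the larger round lid. Loose, heavy, open-topped dark blue stoneware. Origin: centre of its underside, z up. 
- square_pot: Square pot, 46 x 46 mm with sides along x and y, 70 mm high, walls 4 mm (mouth 38 x 38 mm). For the square lid. Loose, heavy, open-topped dark blue stoneware. Origin: centre of its underside, z up. 
- small_pot: Small round pot, 64 mm high, body 54 mm across up to 40 mm height, narrowing to a neck 38 mm across over its upper 14 mm (mouth 30 mm). For the small round lid. Loose, heavy, open-topped dark blue stoneware. Origin: centre of its underside, z up. 
- salt_shaker: Bystander: loose glass salt shaker with a grey domed top, 44 mm across, 90 mm high. Origin: centre of its underside.
- dropper_bottle: Bystander: loose small brown dropper bottle with a black rubber bulb, 33 mm across, 102 mm high. Origin: centre of its underside.
There are look-alikes about, which are no part of the job. Leave any purple look-alike of the round_pot alone.

How it is judged:
By the outcome, as a careful person would: the job done as asked, in the order asked, and still so for the second after the job is handed in, with the robot touching nothing.
It also fails if it takes over 99 s, if anything falls off the work surface, if the arm or the gripper's body presses on something with over 40 N, if the wrist force passes 120 N, or if a joint passes its speed limit or range.

### The arm

A 6-joint arm with a two-finger parallel gripper is mounted at the origin on a cart in front of the work surface, level with it; the furniture and walls round the work are solid. World frame = base frame: x ahead of the robot, y to its left, z up, the work surface at z = 0. Lengths are in m, angles in degrees, forces in N, time in s.
With the tool pointing down it reaches from about 0.35 to 0.875 m from the base axis. Payload 4.2 kg.
Tool frame: the origin (TCP) lies midway between the tips of the shut fingers; the grasp point (between the pads) lies 19 mm behind it (r.pinch_z is the distance from the TCP to the grasp point, in m); z points along the fingers, y is the line along which they close (so a half turn about z gives the same grasp; the last joint's range is limited). The gripper opens to 87 mm and grips with 3 to 60 N. Pads are 19 mm wide; open, the fingers measure 117 mm over their backs; the gripper's body (75 mm by 190 mm) begins 51 mm behind the grasp point.
Start: joints at [-60.126, 22.042, 0.453, 0, -68.411, -14.817], TCP at [0.162, -0.604, 0.223] pointing down, gripper open.
Joint ranges: [-179.83, 179.83], [-69.29, 118.12], [-61.27, 80.66], [-181.25, 117.63], [-171.15, -9.14], [-177.46, 177.46]. Speed limits (degrees/s): [159.86, 159.86, 180, 180, 180, 180].

### API

Orientations are given as a 3x3 rotation matrix whose columns are the frame's x, y, z axes.
In Python, from station import r, imaging, models gives the robot as it stands. The module is installed in compiled form; this text tells all that it offers.
- The arm moves only by the tool apply_moves, never from a script. Its argument "moves" is a list of rows, each a list of 2 entries, a list of its own where there are three numbers: the shift along the tool's x, y, z in m, then the turn about the tool's z in degrees. A call has 1 to 5 rows; each row shifts and turns the commanded pose from where the row before left it, along the tool's axes as they then stand; what a row does not reach is not made up. A row lasts 1/12 s, in which the tool goes at most 41.7 mm and 7.16 degrees, less where a joint would pass 70% of its speed; a pose out of reach is approached as far as the arm can. A call is refused whole if a number of a shift passes 0.0417 or a number of a turn 7.16, either way. A call with a gripper value outside its range is refused whole. "hand" is the finger opening in m, from 0 to 0.087, set as the call begins (left out, the last holds). The fingers move at their own pace and stop on an object; the grip force is fixed at half the most. Time passes only in rows, so rows that do not move let the fingers close. It gives the time, the measured TCP pose, the force, the opening and the grip force at its end, in the units of the state.
- r.sense(): the state, without advancing time (a new reading comes with each control period).
- imaging.capture(name): name is "side" or "top"; returns a dict with "frame" (384x512x3 uint8, blue, green, red), "intrinsics" (3x3 intrinsics, pixels), "dist" ([k1, k2, p1, p2, k3] as OpenCV has them; the pictures are not rectified), "eye" and "orientation" of the camera in the world. Camera axes: x right, y down, z forward; pixel columns grow to the right and rows downward; lengths in m; the calibration is good to about 2 mm. A picture is of the moment at which its call begins. There is no depth.
- r.finish_job(): hands the job in; it is judged then, once.
Trained networks look in a picture, given as the dict that the camera call returned (one of the last four; its "shot" number tells which), for a name from the list of things; names that differ only in an ending like _2 or _b are one class to them, and where a whole thing is asked for, a point or a joint stands for the part that bears it (a point fixed in the world has none). Each returns a list of dicts, best first, with "confidence" (0 to 1); they miss things now and then, are a little off and sometimes report something else, mostly with a low value. They report only what shows in the picture. A call takes as long as a camera call. They do not tell look-alikes from the thing itself.
- models.cut_out(picture, target): "region" (384x512 bool, what is visible of it) and "extent" ([left, top, width, height] as shares, 0 to 1, of the picture: columns of its width, rows of its height, round what is visible of it).
- models.place_of(picture, target): "at" ([column, row] as shares, 0 to 1, of the picture: columns of its width, rows of its height: a listed point, or the origin of a listed thing).
The state is a dict: "time_s": time; "joints": joint angles; "joint_velocities": joint speeds; "effort": joint torques, N m; "tcp_pos": TCP position; "ee_rot": TCP orientation; "wrist_force": force on the tool from outside, world axes, zero at the start; "moment": the same for the moment, N m; "gripper_width": opening from 0.0 (shut) to 1.0 (fully open); "gripper_force": force on a finger pad.
Only numpy, scipy, OpenCV 4.12 (cv2) and the standard library are available. Lean on these libraries where they do the work, as an engineer would, in place of code of your own. Each camera call takes 0.05 s, during which the arm holds its last target. There are 200 camera calls.

## Working session

There is one attempt and no reset: what is moved stays moved. The work goes in short steps, Python scripts to look and compute and a tool call to move; the robot and the scene stay as the last step left them, time stands still between calls to the robot, and variables do not carry over. Pictures are saved under pics/ and viewed, at most 14 in all, crops included, and the job is handed in when it is done.

Besides the shell and the picture viewer there is one more tool, called in YAML: its name, and indented under it one key for each argument. apply_moves: Moves the arm, as the interface text tells. Its arguments: {"type":"object","properties":{"moves":{"type":"array"},"hand":{"type":"number"}},"required":["moves"]}

```bash
mkdir -p pics
cat > h.py <<'E'
from station import r, imaging, models
import numpy as np, cv2
def ray(p,uv):
    K=np.array(p["intrinsics"],float);d=np.array(p["dist"],float)
    n=cv2.undistortPoints(np.array([[uv]],float),K,d)[0,0]
    return np.array(p["eye"],float),np.array(p["orientation"],float)@np.array([n[0],n[1],1.])
def at_z(p,uv,z):
    e,d=ray(p,uv);return e+d*(z-e[2])/d[2]
def proj(p,X):
    R=np.array(p["orientation"],float);rv=cv2.Rodrigues(R.T)[0];t=-R.T@np.array(p["eye"],float)
    return cv2.projectPoints(np.array(X,float).reshape(-1,1,3),rv,t,np.array(p["intrinsics"],float),np.array(p["dist"],float))[0][:,0]
E
python3 - <<'E'
from h import *
H=dict(oblong_lid=0,round_lid=.02,square_lid=.04,small_lid=.06,oblong_pot=0,round_pot=0,square_pot=0,small_pot=0,salt_shaker=0,dropper_bottle=0)
print({k:(np.round(v,3).tolist() if not isinstance(v,dict) else v) for k,v in r.sense().items()})
for c in ["top","side"]:
    p=imaging.capture(c);cv2.imwrite(f"pics/{c}0.png",p["frame"])
    print(c,np.round(p["eye"],3),np.round(p["orientation"],3).tolist())
    for n,z in H.items():
        for q in models.place_of(p,n)[:3]:
            uv=np.array(q["at"])*[512,384]
            print(n,round(q["confidence"],2),uv.round(1),at_z(p,uv,z).round(4))
E
```

```text
{'time_s': 0.0, 'joints': [-60.127, 22.092, 0.38, -0.029, -68.412, -14.818], 'joint_velocities': [0.027, -0.075, -0.063, -0.049, 0.012, 0.046], 'effort': [-0.001, -39.067, 18.74, 4.22, 0.011, -0.0], 'tcp_pos': [0.162, -0.603, 0.221], 'ee_rot': [[-0.966, -0.26, -0.001], [-0.26, 0.966, 0.002], [0.0, 0.002, -1.0]], 'wrist_force': [-0.606, 0.94, 0.305], 'moment': [0.007, 0.005, 0.013], 'gripper_force': 0.0, 'gripper_width': 1.001}
top [0.272 0.058 1.268] [[-0.014, -0.98, 0.2], [-1.0, 0.013, -0.005], [0.002, -0.201, -0.98]]
oblong_lid 0.86 [204.4 147.2] [0.6328 0.1859 0.    ]
round_lid 0.59 [206.6 146.4] [0.6291 0.1781 0.02  ]
square_lid 0.58 [209.6 141.1] [0.6376 0.1684 0.04  ]
small_lid 0.75 [205.3 139.3] [0.6366 0.1777 0.06  ]
oblong_pot 0.98 [375.7 211. ] [ 0.4539 -0.2646  0.    ]
round_pot 0.96 [120.  213.9] [0.4549 0.4088 0.    ]
round_pot 0.73 [158.1 218.8] [0.4412 0.3061 0.    ]
square_pot 0.87 [339.3 150.9] [ 0.6181 -0.1752  0.    ]
small_pot 0.71 [273.9 220.5] [0.4336 0.0044 0.    ]
salt_shaker 0.51 [222.3 221.2] [0.4335 0.138  0.    ]
salt_shaker 0.21 [158.6 217.6] [0.4444 0.3048 0.    ]
dropper_bottle 0.7 [328.  214.1] [ 0.448  -0.1371  0.    ]
side [0.402 0.963 0.878] [[-0.988, -0.093, 0.12], [-0.152, 0.66, -0.736], [-0.011, -0.746, -0.666]]
oblong_lid 0.91 [211.2 247.7] [0.6347 0.1796 0.    ]
round_lid 0.7 [211.2 238.4] [0.6364 0.1656 0.02  ]
square_lid 0.62 [210.4 234.9] [0.6356 0.1725 0.04  ]
small_lid 0.73 [210.6 236.3] [0.6285 0.1961 0.06  ]
oblong_pot 0.69 [294.5 210.4] [ 0.4339  0.0078 -0.    ]
oblong_pot 0.62 [294.8 152.7] [ 0.4554 -0.2678  0.    ]
round_pot 0.71 [281.2 291.1] [0.4418 0.2916 0.    ]
round_pot 0.63 [271.1 334.2] [ 0.4514  0.4102 -0.    ]
square_pot 0.66 [242.8 166.1] [ 0.611  -0.1736  0.    ]
small_pot 0.69 [295.2 155.1] [ 0.453  -0.2549  0.    ]
salt_shaker 0.92 [288.3 242.9] [0.4396 0.1345 0.    ]
dropper_bottle 0.49 [287.2 244.8] [0.4418 0.1416 0.    ]
```

Run:
```python
import cv2
a=cv2.imread("pics/top0.png");cv2.imwrite("pics/top0b.png",cv2.resize(a[110:260,90:420],None,fx=2.4,fy=2.4,interpolation=cv2.INTER_CUBIC))
b=cv2.imread("pics/side0.png");cv2.imwrite("pics/side0b.png",cv2.resize(b[120:370,160:360],None,fx=2.4,fy=2.4,interpolation=cv2.INTER_CUBIC))
```

```text
(no output)
```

View pics/top0b.png

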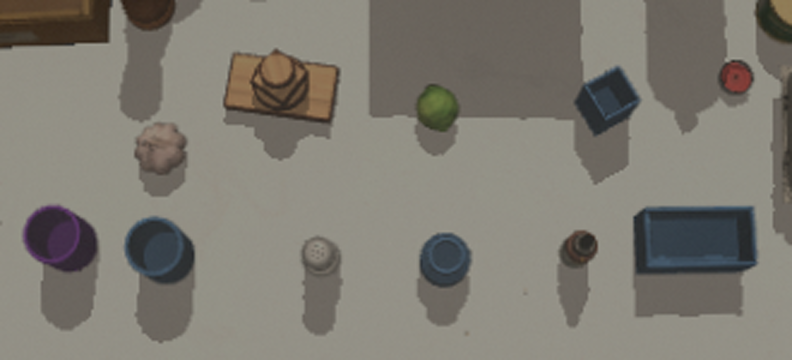

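View pics/side0b.png

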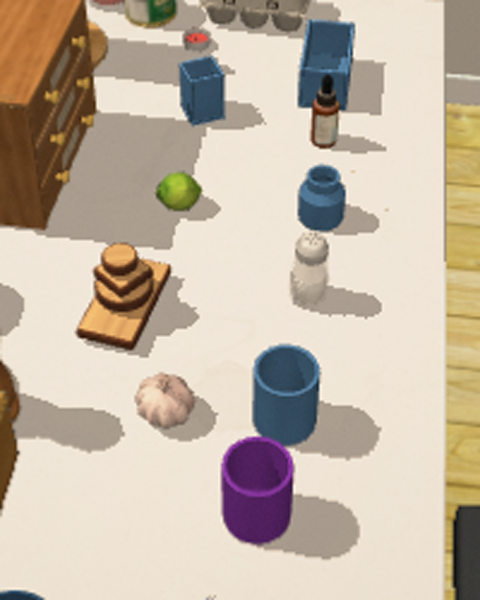

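Top view: the stack is at crop (280,85), the blue round pot at (157,247) and its purple look-alike at (60,237). The small pot is at (445,258), the square pot at (607,100), rotated, and the oblong pot at (695,238). The side view agrees. The cabinet sits behind and to the left at x>0.7. Next I fit the shape models to the masks.

```bash
cat >> h.py <<'E'
from scipy.optimize import minimize
def prism(kind,a,b,z0,z1):
    if kind=="c":
        t=np.linspace(0,2*np.pi,40,endpoint=False);P=np.c_[a/2*np.cos(t),a/2*np.sin(t)]
    else: P=np.array([[-a,-b],[a,-b],[a,b],[-a,b]])/2
    return np.vstack([np.c_[P,np.full(len(P),z)] for z in (z0,z1)])
S={"oblong_pot":[prism("r",.064,.12,0,.06)],"round_pot":[prism("c",.062,0,0,.08)],"square_pot":[prism("r",.046,.046,0,.07)],
"small_pot":[prism("c",.054,0,0,.04),np.vstack([prism("c",.054,0,.04,.04)[:40],prism("c",.038,0,.05,.05)[:40]]),prism("c",.038,0,.05,.064)]}
for n,k,a,b,c,d in [("oblong_lid","r",.064,.12,.042,.098),("round_lid","c",.062,0,.041,0),("square_lid","r",.046,.046,.026,.026),("small_lid","c",.038,0,.018,0)]:
    S[n]=[prism(k,c,d,0,.007),prism(k,a,b,.007,.02)]
F=4
def sil(p,n,x,y,yaw,z,box):
    l,t,w,h=box;m=np.zeros((h*F,w*F),np.uint8);c,s=np.cos(yaw),np.sin(yaw)
    for P in S[n]:
        Q=np.c_[P[:,0]*c-P[:,1]*s+x,P[:,0]*s+P[:,1]*c+y,P[:,2]+z]
        u=(proj(p,Q)+.5-[l,t])*F-.5
        cv2.fillConvexPoly(m,np.round(cv2.convexHull(u.astype(np.float32))*16).astype(np.int32),255,shift=4)
    return m
def masknear(p,n,xyz,tol=25):
    u=proj(p,[xyz])[0]
    for q in models.cut_out(p,n):
        M=np.array(q["region"]);v,w=np.nonzero(M)
        if len(v)>20 and np.hypot(w.mean()-u[0],v.mean()-u[1])<tol: return M,q["confidence"]
    return None,0
def fit(pics,n,x0,z,above=()):
    """above: list of (name,x,y,yaw,z) hiding it"""
    D=[]
    for p in pics:
        M,c=masknear(p,n,[x0[0],x0[1],z+(.03 if "pot" in n else .01)])
        if M is None: continue
        v,w=np.nonzero(M);l,t=max(w.min()-12,0),max(v.min()-12,0);box=(l,t,w.max()-l+12,v.max()-t+12)
        m=cv2.resize(M[t:t+box[3],l:l+box[2]].astype(np.uint8)*255,None,fx=F,fy=F,interpolation=cv2.INTER_LINEAR)
        hide=np.zeros((box[3]*F,box[2]*F),np.uint8)
        for a in above: hide|=sil(p,*a,box)
        D.append((p,box,m>127,hide>0,c))
    out=[]
    def run(D):
        def f(q):
            s=0
            for p,box,m,h,_ in D:
                k=(sil(p,n,q[0]/1e3,q[1]/1e3,np.radians(q[2]),z,box)>127)&~h
                s+=1-(k&m).sum()/max((k|m).sum(),1)
            return s/len(D)
        best=None
        for a in ([0] if S[n][0].shape[0]>8 else [x0[2]+d for d in (-20,0,20)] if len(x0)>2 else [-60,-40,-20,0,20,40,60]):
            i=np.array([x0[0]*1e3,x0[1]*1e3,a])
            o=minimize(f,i,method="Nelder-Mead",options=dict(initial_simplex=[i,i+[8,0,0],i+[0,8,0],i+[0,0,12]],xatol=.1,fatol=1e-4))
            if best is None or o.fun<best.fun: best=o
        return np.r_[best.x[:2]/1e3,best.x[2],best.fun]
    return [run(D)]+([run([d]) for d in D] if len(D)>1 else []),[round(d[4],2) for d in D]
E
cat > m1.py <<'E'
from h import *
import json
P=[imaging.capture(c) for c in ("top","side")]
R={}
for n,x,z in [("oblong_pot",(.454,-.265),0),("round_pot",(.441,.30),0),("square_pot",(.615,-.175),0),("small_pot",(.434,.005),0)]:
    o,c=fit(P,n,x,z);R[n]=o[0].tolist();print(n,c,*[np.round(i,4) for i in o])
ab=[]
for n,z in [("small_lid",.06),("square_lid",.04),("round_lid",.02),("oblong_lid",0)]:
    o,c=fit(P,n,(.634,.178),z,ab);R[n]=o[0].tolist();print(n,c,*[np.round(i,4) for i in o])
    q=o[0];ab.append((n,q[0],q[1],np.radians(q[2]),z))
json.dump(R,open("R.json","w"))
Z=dict(small_lid=.06,square_lid=.04,round_lid=.02)
for p,nm,(t,b,l,e) in zip(P,("top","side"),((110,260,140,420),(120,320,170,350))):
    k=4 if nm=="top" else 3; f=[]
    big=cv2.resize(p["frame"],None,fx=k,fy=k,interpolation=cv2.INTER_CUBIC)
    for n,q in R.items():
        c,s=np.cos(np.radians(q[2])),np.sin(np.radians(q[2]));T=S[n][-1];T=T[len(T)//2:]
        Q=np.c_[T[:,0]*c-T[:,1]*s+q[0],T[:,0]*s+T[:,1]*c+q[1],T[:,2]+Z.get(n,0)]
        cv2.polylines(big,[np.round((proj(p,Q)+.5)*k).astype(int).reshape(-1,1,2)],True,(0,255,0),1)
    cr=big[t*k:b*k,l*k:e*k]
    if nm=="top": cr=np.vstack([cr[:270,:480],cr[330:600,:480]]) if 0 else cv2.resize(cr,(800,429))
    cv2.imwrite(f"pics/ov_{nm}.png",cr)
for uv in [(179,212),(200,166)]: print(at_z(P[1],uv,0).round(3))
E
python3 m1.py
```

```text
oblong_pot [0.89, 0.71] [ 0.4535 -0.266   0.1644  0.1244] [ 0.4528 -0.2658  0.0081  0.0444] [ 0.4542 -0.2628  0.3861  0.1913]
round_pot [0.56, 0.59] [0.4479 0.302  1.2555 0.0597] [0.4476 0.3017 1.8609 0.0429] [ 0.4484  0.3044 -0.672   0.0615]
square_pot [0.94, 0.66] [  0.6073  -0.1768 -62.7861   0.0809] [ 0.607  -0.1775 28.8872  0.0445] [  0.6061  -0.17   -63.7392   0.0653]
small_pot [0.94, 0.69] [4.3760e-01 2.2000e-03 6.0055e+00 6.1300e-02] [4.37100e-01 2.20000e-03 1.23184e+01 3.68000e-02] [0.4382 0.0041 3.1831 0.0731]
small_lid [0.46, 0.75] [0.6346 0.1796 3.2962 0.1162] [0.6346 0.1789 9.6424 0.1592] [0.6345 0.1804 6.5711 0.0654]
square_lid [0.5, 0.46] [ 0.6331  0.1778 51.6426  0.3586] [  0.6344   0.1777 -40.6451   0.4886] [  0.6329   0.1779 -40.5722   0.2113]
round_lid [0.71] [0.633  0.1786 2.4457 0.125 ]
oblong_lid [0.75, 0.55] [ 0.6324  0.1798 -9.7431  0.146 ] [ 0.6317  0.1783 -9.3505  0.1503] [ 0.6326  0.1811 -9.4505  0.1178]
[0.753 0.06  0.   ]
[ 0.744 -0.156 -0.   ]
```

View pics/ov_top.png

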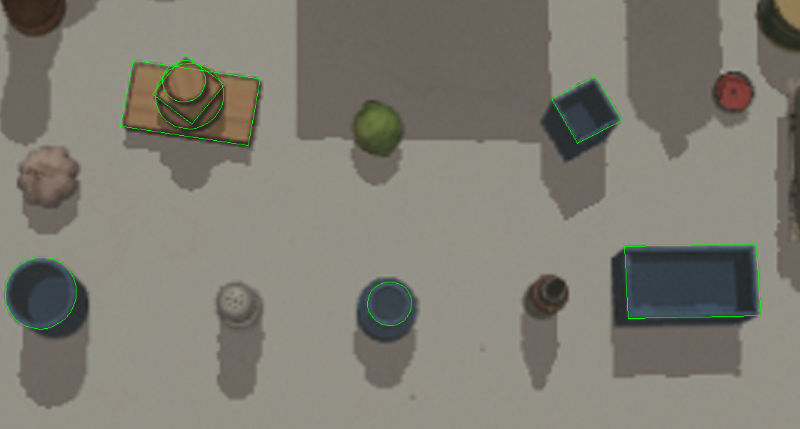

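View pics/ov_side.png

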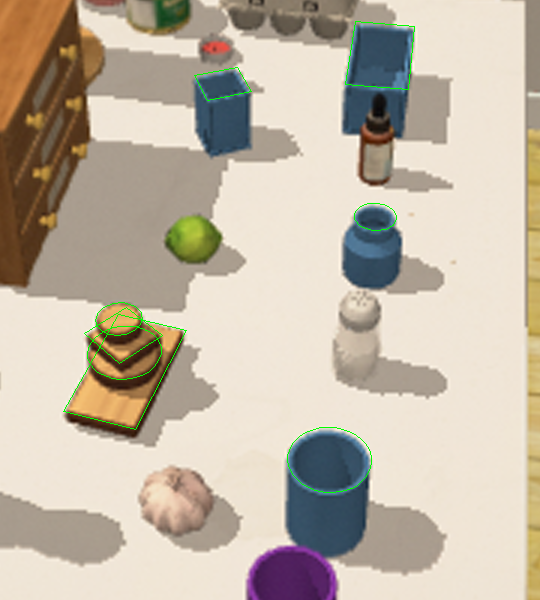

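The overlays match: rims and slabs line up in both views to about 1–2 mm. First I align the tool with the world axes, then travel to above the stack.

apply_moves:
  moves:
    - [[0,0,0],5]
    - [[0,0,0],5]
    - [[0,0,0],5]
    - [[-0.024,0.025,0],0]
    - [[-0.024,0.025,0],0]
  hand: 0.06

```text
time_s: 2.42
tcp_pos: [0.2099, -0.5536, 0.2219]
ee_rot: [[-1.0, 0.003, -0.0], [0.003, 1.0, 0.0], [0.0, 0.0, -1.0]]
wrist_force: [0.3, 0.4, -0.4]
gripper_width: 0.733
gripper_force: 0.0
```

apply_moves:
  moves:
    - [[-0.024,0.025,0],0]
    - [[-0.024,0.025,0],0]
    - [[-0.024,0.025,0],0]
    - [[-0.024,0.025,0],0]
    - [[-0.024,0.025,0],0]

```text
time_s: 2.83
tcp_pos: [0.3311, -0.427, 0.2228]
ee_rot: [[-1.0, -0.001, 0.0], [-0.001, 1.0, -0.0], [-0.0, -0.0, -1.0]]
wrist_force: [0.3, -1.3, -0.8]
gripper_width: 0.688
gripper_force: 0.0
```

apply_moves:
  moves:
    - [[-0.024,0.025,0],0]
    - [[-0.024,0.025,0],0]
    - [[-0.024,0.025,0],0]
    - [[-0.024,0.025,0],0]
    - [[-0.024,0.025,0],0]

```text
time_s: 3.25
tcp_pos: [0.4511, -0.3018, 0.2229]
ee_rot: [[-1.0, -0.001, 0.001], [-0.001, 1.0, -0.0], [-0.001, -0.0, -1.0]]
wrist_force: [-0.3, -0.5, -0.4]
gripper_width: 0.694
gripper_force: 0.0
```

apply_moves:
  moves:
    - [[0,0.03,0],0]
    - [[0,0.03,0],0]
    - [[0,0.03,0],0]
    - [[0,0.03,0],0]
    - [[0,0.03,0],0]

```text
time_s: 3.67
tcp_pos: [0.4498, -0.1518, 0.2227]
ee_rot: [[-1.0, -0.001, 0.0], [-0.001, 1.0, -0.0], [-0.0, -0.0, -1.0]]
wrist_force: [0.7, 0.3, 0.2]
gripper_width: 0.692
gripper_force: 0.0
```

apply_moves:
  moves:
    - [[0,0.03,0],0]
    - [[0,0.03,0],0]
    - [[0,0.03,0],0]
    - [[0,0.03,0],0]
    - [[0,0.03,0],0]

```text
time_s: 4.08
tcp_pos: [0.4496, -0.0018, 0.2229]
ee_rot: [[-1.0, -0.001, 0.001], [-0.001, 1.0, 0.0], [-0.001, 0.0, -1.0]]
wrist_force: [0.5, -1.1, -0.0]
gripper_width: 0.691
gripper_force: 0.0
```

apply_moves:
  moves:
    - [[-0.022,0.022,0],0]
    - [[-0.022,0.022,0],0]
    - [[-0.022,0.022,0],0]
    - [[-0.022,0.022,0],0]
    - [[-0.022,0.022,0],0]

```text
time_s: 4.5
tcp_pos: [0.5606, 0.1082, 0.2227]
ee_rot: [[-1.0, -0.002, 0.0], [-0.002, 1.0, 0.0], [-0.0, 0.0, -1.0]]
wrist_force: [0.0, -0.2, 0.9]
gripper_width: 0.693
gripper_force: 0.0
```

apply_moves:
  moves:
    - [[-0.022,0.022,0],0]
    - [[-0.022,0.022,0],0]
    - [[-0.022,0.022,0],0]
    - [[0,0,0],0]

```text
time_s: 4.83
tcp_pos: [0.6287, 0.1764, 0.2208]
ee_rot: [[-1.0, -0.003, 0.001], [-0.003, 1.0, 0.0], [-0.001, 0.0, -1.0]]
wrist_force: [0.2, 0.5, 0.2]
gripper_width: 0.689
gripper_force: 0.0
```

```bash
cat > pose.py <<'E'
from h import *
A=[]
for i in range(6):
    imaging.capture("side");s=r.sense();A.append(np.r_[s["tcp_pos"],np.degrees(np.arctan2(s["ee_rot"][1][1],s["ee_rot"][0][1]))])
A=np.array(A);print(s["time_s"],A.mean(0).round(4),A.std(0).round(4),"grip",round(s["gripper_width"]*87,1),np.round(s["wrist_force"],1))
E
python3 pose.py
```

```text
5.1333 [ 0.6255  0.173   0.2221 90.0709] [0.0006 0.0009 0.0008 0.0419] grip 59.9 [-0.5 -0.2 -0.3]
```

apply_moves:
  moves:
    - [[-0.009,0.007,0.02],0]
    - [[0,0,0.04],0]
    - [[0,0,0.04],0]
    - [[0,0,0.03],0]
    - [[0,0,0.015],0]

```text
time_s: 5.55
tcp_pos: [0.6315, 0.1781, 0.0735]
ee_rot: [[-1.0, 0.001, -0.007], [0.001, 1.0, -0.002], [0.007, -0.002, -1.0]]
wrist_force: [-0.0, 0.3, -0.3]
gripper_width: 0.692
gripper_force: 0.0
```

apply_moves:
  moves:
    - [[0,0,0.01],0]
    - [[0,0,0.005],0]
    - [[0,0,0],0]

```text
time_s: 5.8
tcp_pos: [0.6345, 0.1796, 0.0626]
ee_rot: [[-1.0, -0.001, -0.0], [-0.001, 1.0, -0.0], [0.0, -0.0, -1.0]]
wrist_force: [0.8, -0.2, 0.0]
gripper_width: 0.691
gripper_force: 0.0
```

apply_moves:
  moves:
    - [[0,0,0],0]
    - [[0,0,0],0]
    - [[0,0,0],0]
    - [[0,0,0],0]
    - [[0,0,0],0]
  hand: 0.03

```text
time_s: 6.22
tcp_pos: [0.635, 0.1801, 0.0636]
ee_rot: [[-1.0, -0.001, 0.001], [-0.001, 1.0, 0.0], [-0.001, 0.0, -1.0]]
wrist_force: [0.0, -0.4, 1.8]
gripper_width: 0.424
gripper_force: 30.0
```

apply_moves:
  moves:
    - [[0,0,-0.01],0]
    - [[0,0,-0.03],0]
    - [[0,0,-0.03],0]
    - [[0,0,-0.03],0]
    - [[0,0,-0.03],0]

```text
time_s: 6.63
tcp_pos: [0.6344, 0.1799, 0.1947]
ee_rot: [[-1.0, -0.001, 0.0], [-0.001, 1.0, 0.0], [-0.0, 0.0, -1.0]]
wrist_force: [0.7, 0.9, -0.5]
gripper_width: 0.427
gripper_force: 30.0
```

apply_moves:
  moves:
    - [[0.0246,-0.0222,0],0]
    - [[0.0246,-0.0222,0],0]
    - [[0.0246,-0.0222,0],0]
    - [[0.0246,-0.0222,0],0]
    - [[0.0246,-0.0222,0],0]

```text
time_s: 7.05
tcp_pos: [0.5104, 0.0679, 0.1933]
ee_rot: [[-1.0, -0.001, 0.001], [-0.001, 1.0, 0.0], [-0.001, 0.0, -1.0]]
wrist_force: [0.9, -0.2, 0.1]
gripper_width: 0.426
gripper_force: 30.0
```

apply_moves:
  moves:
    - [[0.0246,-0.0222,0],0]
    - [[0.0246,-0.0222,0],0]
    - [[0.0246,-0.0222,0.02],0]
    - [[0,0,0.03],0]
    - [[0,0,0],0]

```text
time_s: 7.47
tcp_pos: [0.4335, 0.0004, 0.1397]
ee_rot: [[-1.0, 0.002, -0.008], [0.002, 1.0, -0.001], [0.008, -0.001, -1.0]]
wrist_force: [-0.4, -0.3, -0.6]
gripper_width: 0.423
gripper_force: 30.0
```

```bash
cat > look.py <<'E'
# side view check: fit the held lid at its height; refit lids left in the stack
import sys
from h import *
n,x,y,z=sys.argv[1],*map(float,sys.argv[2:5])
P=[imaging.capture(c) for c in ("side","top")]
try:
    o,c=fit(P,n,(x,y),z);print(n,c,*[np.round(i,4) for i in o])
except Exception as e: print("nofit",e)
k=4;f=P[0]["frame"]
u=proj(P[0],[[x,y,z]])[0].astype(int);l,t=max(u[0]-75,0),max(u[1]-60,0)
cv2.imwrite(f"pics/{sys.argv[5]}.png",cv2.resize(f[t:t+120,l:l+150],None,fx=k,fy=k,interpolation=cv2.INTER_CUBIC))
cv2.imwrite("/tmp/top.png",P[1]["frame"])
E
python3 pose.py; python3 look.py small_lid .4376 .0022 .14 lk1
cat > stack.py <<'E'
import sys,json
from h import *
P=[imaging.capture(c) for c in ("top","side")];ab=[]
L=[("square_lid",.04,-39),("round_lid",.02,0),("oblong_lid",0,-9.6)]
for n,z,a in L[int(sys.argv[1]):]:
    try:
        o,c=fit(P,n,(.634,.178,a),z,ab);q=o[0];print(n,c,*[np.round(i,4) for i in o]);ab.append((n,q[0],q[1],np.radians(q[2]),z))
    except Exception as e: print(n,"nofit",e)
E
python3 stack.py 0
```

```text
7.7667 [4.39000e-01 2.50000e-03 1.43600e-01 9.00961e+01] [0.0013 0.0006 0.0008 0.0374] grip 36.8 [-0.5  0.1  0. ]
nofit division by zero
square_lid [0.77, 0.52] [  0.6323   0.1769 -37.8579   0.1053] [  0.6329   0.1764 -38.2868   0.0662] [  0.6321   0.1788 -36.018    0.1234]
round_lid [0.56] [0.6329 0.1793 6.5873 0.0849]
oblong_lid [0.75, 0.81] [ 0.6326  0.1783 -8.7119  0.1272] [ 0.6323  0.1776 -9.1703  0.118 ] [ 0.6326  0.18   -7.6272  0.1173]
```

View pics/lk1.png

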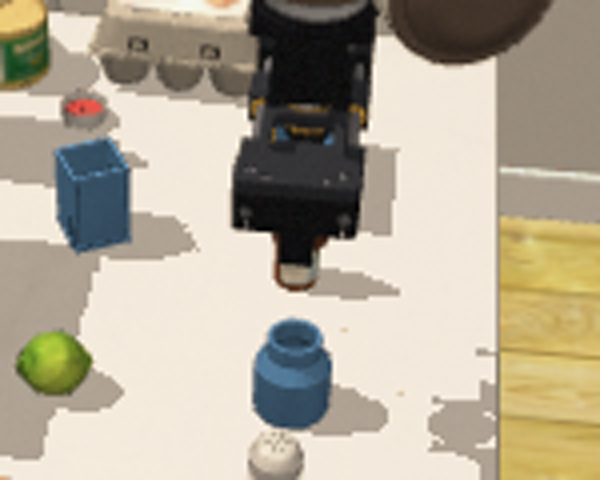

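The side picture shows the small lid held level at crop (297,275), directly above the pot mouth at (296,337). I lower it now.

apply_moves:
  moves:
    - [[0,0,0.03],0]
    - [[0,0,0.03],0]
    - [[0,0,0.01],0]
    - [[0,0,0.005],0]
    - [[0,0,0.004],0]

```text
time_s: 8.78
tcp_pos: [0.438, 0.002, 0.0637]
ee_rot: [[-1.0, -0.002, -0.001], [-0.002, 1.0, -0.001], [0.001, -0.001, -1.0]]
wrist_force: [-9.8, 1.8, 30.3]
gripper_width: 0.424
gripper_force: 44.2
```

apply_moves:
  moves:
    - [[0,0,0.002],0]
    - [[0,0,0.001],0]
    - [[0,0,0],0]
    - [[0,0,0],0]

```text
time_s: 9.12
tcp_pos: [0.4389, 0.0025, 0.0639]
ee_rot: [[-1.0, -0.003, 0.003], [-0.003, 1.0, 0.0], [-0.003, 0.0, -1.0]]
wrist_force: [-8.2, 1.1, 21.7]
gripper_width: 0.431
gripper_force: 40.3
```

```bash
python3 pose.py
```

```text
9.4167 [4.38900e-01 2.50000e-03 6.40000e-02 9.01629e+01] [0.     0.     0.     0.0007] grip 37.0 [-7.5  2.6 21.7]
```

Run:
```python
from h import *
P={c:imaging.capture(c) for c in ("side","top")}
o=[]
for c in P:
    p=P[c];u=proj(p,[[.4376,.0022,.064]])[0].astype(int);f=p["frame"][u[1]-35:u[1]+40,u[0]-38:u[0]+37];o.append(cv2.resize(f,(390,390),interpolation=cv2.INTER_CUBIC))
cv2.imwrite("pics/c2.png",np.hstack(o))
```

```text
(no output)
```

View pics/c2.png

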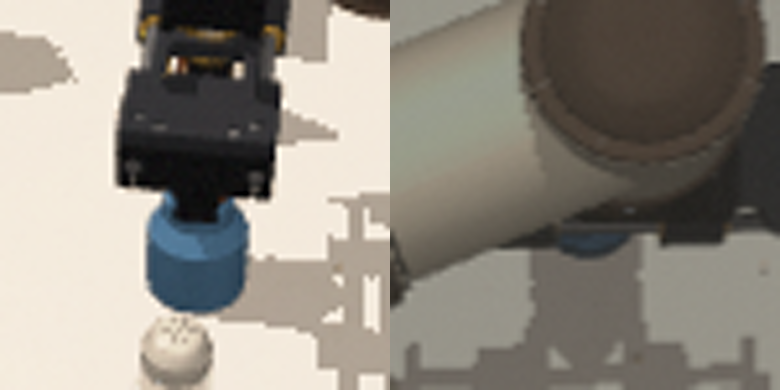

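apply_moves:
  moves:
    - [[0,0,-0.01],0]
    - [[0,0,-0.02],0]
    - [[0,0,-0.02],0]
    - [[0,0,0],0]
    - [[0,0,0],0]

```text
time_s: 9.93
tcp_pos: [0.4394, 0.0027, 0.1124]
ee_rot: [[-1.0, -0.001, 0.005], [-0.001, 1.0, 0.002], [-0.005, 0.002, -1.0]]
wrist_force: [-0.5, -0.5, -0.6]
gripper_width: 0.423
gripper_force: 30.0
```

```bash
python3 pose.py
python3 - <<'E'
from h import *
p=imaging.capture("side");s=r.sense();k=8
z=.1095-.0025
u=proj(p,[[.4376,.0022,.085]])[0].astype(int);l,t=u[0]-30,u[1]-32
big=cv2.resize(p["frame"][t:t+75,l:l+60],None,fx=k,fy=k,interpolation=cv2.INTER_CUBIC);out=big.copy()
for n,x,y,zz,c in [("small_lid",.4378,.0022,z,(0,255,0)),("small_pot",.4376,.0022,0,(0,0,255))]:
    for T in S[n]:
        for H in (T[:len(T)//2],T[len(T)//2:]):
            cv2.polylines(out,[np.round((proj(p,H+[x,y,zz])+.5-[l,t])*k).astype(int).reshape(-1,1,2)],True,c,1)
cv2.imwrite("pics/c3.png",np.hstack([big[:,60:420],out[:,60:420]]))
E
```

```text
10.2333 [4.37700e-01 2.10000e-03 1.10300e-01 9.00471e+01] [0.0003 0.0001 0.0005 0.004 ] grip 36.7 [ 0.3  0.1 -0.1]
```

View pics/c3.png

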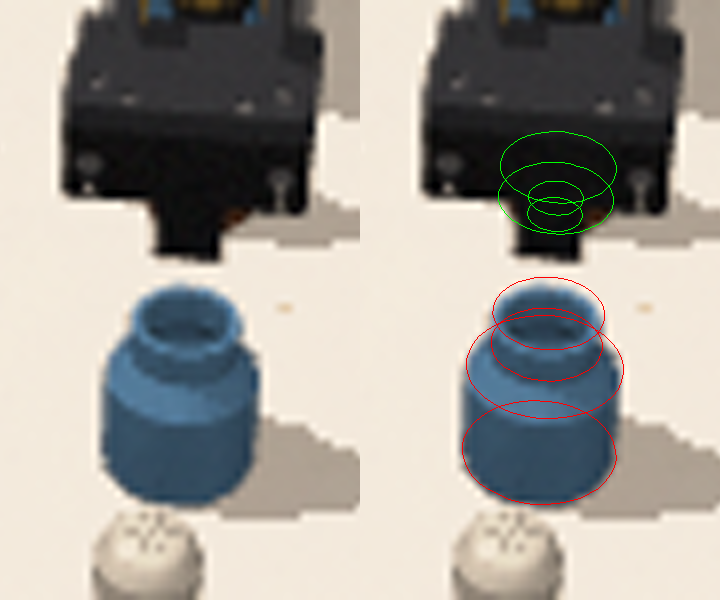

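Run:
```python
import cv2,numpy as np
a=cv2.imread("pics/lk1.png")[215:305,240:360];b=cv2.imread("pics/c3.png")[120:300,100:340]
cv2.imwrite("pics/c4.png",np.hstack([cv2.resize(a,(400,300)),cv2.resize(b,(400,300))]))
```

```text
(no output)
```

View pics/c4.png

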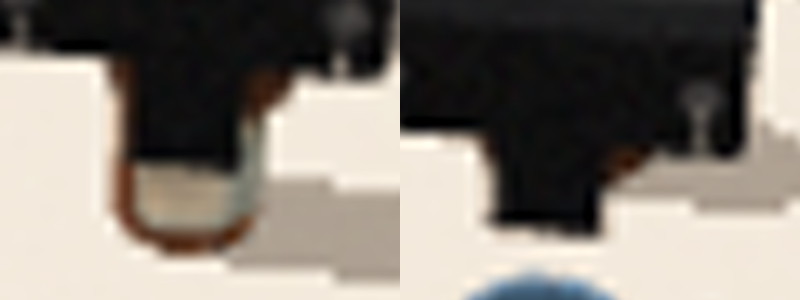

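The U shape in the earlier picture was the dropper bottle behind the gripper. The lid shows only as brown specks beside the finger. To check where the lid sits in the grip, I touch the plug lightly on free worktop.

apply_moves:
  moves:
    - [[-0.04,0,0],0]
    - [[-0.04,0,0.01],0]
    - [[0,0,0.03],0]
    - [[0,0,0.03],0]
    - [[0,0,0.02],0]

```text
time_s: 10.7
tcp_pos: [0.5169, 0.0018, 0.0175]
ee_rot: [[-1.0, 0.0, -0.004], [0.0, 1.0, -0.001], [0.004, -0.001, -1.0]]
wrist_force: [-0.9, 0.4, -0.8]
gripper_width: 0.422
gripper_force: 30.0
```

apply_moves:
  moves:
    - [[0,0,0.0065],0]
    - [[0,0,0.004],0]
    - [[0,0,0.002],0]
    - [[0,0,0.002],0]
    - [[0,0,0],0]

```text
time_s: 11.12
tcp_pos: [0.5187, 0.0025, 0.007]
ee_rot: [[-1.0, -0.001, 0.002], [-0.001, 1.0, 0.001], [-0.002, 0.001, -1.0]]
wrist_force: [-0.7, 0.5, 0.4]
gripper_width: 0.425
gripper_force: 30.0
```

```bash
python3 pose.py
```

```text
11.4167 [5.18500e-01 2.40000e-03 6.90000e-03 9.00665e+01] [0.0002 0.0001 0.0002 0.0038] grip 36.8 [ 0.9  0.8 -0.9]
```

apply_moves:
  moves:
    - [[0,0,0.002],0]
    - [[0,0,0],0]

```text
time_s: 11.58
tcp_pos: [0.5178, 0.0022, 0.0039]
ee_rot: [[-1.0, -0.001, -0.0], [-0.001, 1.0, 0.0], [0.0, 0.0, -1.0]]
wrist_force: [0.5, 0.3, -0.4]
gripper_width: 0.431
gripper_force: 30.0
```

apply_moves:
  moves:
    - [[0,0,0.002],0]
    - [[0,0,0],0]
    - [[0,0,0],0]

```text
time_s: 11.83
tcp_pos: [0.5182, 0.0022, 0.0034]
ee_rot: [[-1.0, -0.002, 0.0], [-0.002, 1.0, -0.0], [-0.0, -0.0, -1.0]]
wrist_force: [-3.5, 0.6, 10.7]
gripper_width: 0.423
gripper_force: 30.0
```

```bash
python3 pose.py
```

```text
12.1333 [5.182e-01 2.300e-03 3.400e-03 9.010e+01] [0.    0.    0.    0.002] grip 37.1 [-3.4  0.4 10.2]
```

The wrist force matches the fingertips landing on the rim. The pads close to 37 mm, the neck is 38 mm wide, and the tips stuck out below the slab. So I need to grip with the tips just above the slab's underside. I release here on the worktop, rise and grip again.

apply_moves:
  moves:
    - [[0,0,-0.001],0]
    - [[0,0,0],0]
    - [[0,0,0],0]
  hand: 0.05

```text
time_s: 12.38
tcp_pos: [0.518, 0.0023, 0.003]
ee_rot: [[-1.0, -0.001, 0.0], [-0.001, 1.0, 0.0], [-0.0, 0.0, -1.0]]
wrist_force: [0.2, -0.6, -0.3]
gripper_width: 0.542
gripper_force: 0.0
```

apply_moves:
  moves:
    - [[0,0,-0.006],0]
    - [[0,0,0],0]
    - [[0,0,0],0]
    - [[0,0,0],0]

```text
time_s: 12.72
tcp_pos: [0.518, 0.0023, 0.0091]
ee_rot: [[-1.0, -0.001, 0.0], [-0.001, 1.0, 0.0], [-0.0, 0.0, -1.0]]
wrist_force: [0.4, 0.1, 0.1]
gripper_width: 0.573
gripper_force: 0.0
```

```bash
python3 pose.py
```

```text
13.0167 [5.17900e-01 2.20000e-03 8.90000e-03 9.00553e+01] [0.     0.     0.     0.0011] grip 49.9 [-0.5 -0.2 -0.1]
```

apply_moves:
  moves:
    - [[0,0,0],0]
    - [[0,0,0],0]
    - [[0,0,0],0]
    - [[0,0,0],0]
  hand: 0.03

```text
time_s: 13.35
tcp_pos: [0.518, 0.0022, 0.009]
ee_rot: [[-1.0, -0.001, -0.0], [-0.001, 1.0, 0.0], [0.0, 0.0, -1.0]]
wrist_force: [-0.2, -0.8, -0.4]
gripper_width: 0.424
gripper_force: 30.0
```

apply_moves:
  moves:
    - [[0,0,-0.02],0]
    - [[0,0,-0.04],0]
    - [[0,0,-0.04],0]
    - [[0.04,0,0],0]
    - [[0.04,0,0],0]

```text
time_s: 13.77
tcp_pos: [0.4405, 0.0032, 0.1114]
ee_rot: [[-1.0, -0.0, 0.007], [-0.0, 1.0, 0.003], [-0.007, 0.003, -1.0]]
wrist_force: [-2.3, 0.1, -0.6]
gripper_width: 0.427
gripper_force: 30.0
```

apply_moves:
  moves:
    - [[0,0,0],0]
    - [[0,0,0.02],0]
    - [[0,0,0.01],0]
    - [[0,0,0.006],0]
    - [[0,0,0.003],0]

```text
time_s: 14.18
tcp_pos: [0.4375, 0.002, 0.0692]
ee_rot: [[-1.0, -0.001, -0.002], [-0.001, 1.0, -0.001], [0.002, -0.001, -1.0]]
wrist_force: [-0.1, 0.5, 0.1]
gripper_width: 0.421
gripper_force: 30.0
```

apply_moves:
  moves:
    - [[0,0,0.002],0]
    - [[0,0,0.001],0]
    - [[0,0,0],0]
    - [[0,0,0],0]

```text
time_s: 14.52
tcp_pos: [0.4383, 0.0022, 0.0673]
ee_rot: [[-1.0, -0.001, 0.001], [-0.001, 1.0, 0.0], [-0.001, 0.0, -1.0]]
wrist_force: [0.6, 0.5, 0.8]
gripper_width: 0.421
gripper_force: 30.0
```

```bash
python3 pose.py
```

```text
14.8167 [4.38200e-01 2.20000e-03 6.73000e-02 9.00562e+01] [0.0001 0.     0.0001 0.0014] grip 37.0 [0.8 0.4 0.6]
```

apply_moves:
  moves:
    - [[0,0,0.001],0]
    - [[0,0,0.0005],0]
    - [[0,0,0],0]
    - [[0,0,0],0]

```text
time_s: 15.15
tcp_pos: [0.4382, 0.0022, 0.066]
ee_rot: [[-1.0, -0.001, 0.0], [-0.001, 1.0, -0.0], [-0.0, -0.0, -1.0]]
wrist_force: [-0.8, -0.2, 3.4]
gripper_width: 0.424
gripper_force: 30.0
```

apply_moves:
  moves:
    - [[0,0,0],0]
    - [[0,0,0],0]
    - [[0,0,0],0]
    - [[0,0,0],0]
  hand: 0.052

```text
time_s: 15.48
tcp_pos: [0.4379, 0.0021, 0.0653]
ee_rot: [[-1.0, -0.001, -0.0], [-0.001, 1.0, -0.0], [0.0, -0.0, -1.0]]
wrist_force: [-0.9, -0.1, -0.8]
gripper_width: 0.579
gripper_force: 0.0
```

apply_moves:
  moves:
    - [[0,0,-0.01],0]
    - [[0,0,-0.03],0]
    - [[0,0,-0.04],0]
    - [[0,0,-0.03],0]
    - [[0,0,0],0]

```text
time_s: 15.9
tcp_pos: [0.442, 0.003, 0.1816]
ee_rot: [[-1.0, -0.003, 0.013], [-0.002, 1.0, 0.003], [-0.013, 0.003, -1.0]]
wrist_force: [0.4, -0.2, 0.5]
gripper_width: 0.596
gripper_force: 0.0
```

```bash
python3 stack.py 0
python3 - <<'E'
from h import *
P=[imaging.capture(c) for c in ("top","side")]
for n,x in [("square_pot",(.607,-.177,28)),("oblong_pot",(.453,-.266,0))]:
    o,c=fit(P,n,x,0);print(n,c,*[np.round(i,4) for i in o])
E
python3 pose.py; python3 -c "
from h import *;print(np.round(r.sense()['joints'],1))"
```

```text
square_lid [0.88, 0.82] [  0.6315   0.1775 -38.0271   0.1438] [  0.6303   0.1764 -39.4731   0.1512] [  0.6325   0.1786 -37.6794   0.1163]
round_lid [0.48, 0.68] [0.6323 0.1782 4.4144 0.2309] [ 0.6316  0.1775 11.2543  0.3121] [0.6328 0.1791 4.2041 0.1263]
oblong_lid [0.88, 0.86] [ 0.6321  0.1782 -7.6914  0.1495] [ 0.6316  0.1774 -8.0265  0.116 ] [ 0.6331  0.1797 -7.0176  0.159 ]
square_pot [0.87, 0.7] [ 0.6072 -0.1749 27.3953  0.0907] [ 0.6077 -0.1774 31.4072  0.0921] [ 0.6066 -0.1712 27.0811  0.0502]
oblong_pot [0.8, 0.45] [ 0.4529 -0.2659  0.1301  0.4634] [ 0.4528 -0.2662  0.6601  0.0486] [ 0.4554 -0.2611  1.5475  0.8695]
16.9 [4.38000e-01 2.20000e-03 1.75500e-01 9.00575e+01] [0.     0.     0.0001 0.001 ] grip 52.1 [-0.3  0.7 -1.2]
[  21.7    6.2  -28.5   -0.   -55.3 -111.6]
```

apply_moves:
  moves:
    - [[-0.02425,0.0219,0],0]
    - [[-0.02425,0.0219,0],0]
    - [[-0.02425,0.0219,0],0]
    - [[-0.02425,0.0219,0],0]
    - [[-0.02425,0.0219,0],0]
  hand: 0.066

```text
time_s: 17.32
tcp_pos: [0.5602, 0.1128, 0.1755]
ee_rot: [[-1.0, -0.001, 0.0], [-0.001, 1.0, -0.0], [-0.0, -0.0, -1.0]]
wrist_force: [0.7, -0.9, 0.3]
gripper_width: 0.753
gripper_force: 0.0
```

apply_moves:
  moves:
    - [[-0.02425,0.0219,0],0]
    - [[-0.02425,0.0219,0],0]
    - [[-0.02425,0.0219,0],0]
    - [[0,0,0],-6.5]
    - [[0,0,0],-6.5]

```text
time_s: 17.73
tcp_pos: [0.6327, 0.1789, 0.174]
ee_rot: [[-0.973, -0.232, -0.001], [-0.232, 0.973, -0.001], [0.002, -0.0, -1.0]]
wrist_force: [0.2, -0.4, 0.0]
gripper_width: 0.76
gripper_force: 0.0
```

apply_moves:
  moves:
    - [[0,0,0],-6.5]
    - [[0,0,0],-6.5]
    - [[0,0,0],-6.5]
    - [[0,0,0],-6.5]
    - [[0,0,0],-6.5]

```text
time_s: 18.15
tcp_pos: [0.6318, 0.1775, 0.1753]
ee_rot: [[-0.696, -0.718, -0.0], [-0.718, 0.696, -0.0], [0.0, 0.0, -1.0]]
wrist_force: [-0.7, 0.2, 0.2]
gripper_width: 0.757
gripper_force: 0.0
```

apply_moves:
  moves:
    - [[0,0,0],-6.5]
    - [[0,0,0.03],0]
    - [[0,0,0.03],0]
    - [[0,0,0.02],0]
    - [[0,0,0],0]

```text
time_s: 18.57
tcp_pos: [0.6285, 0.1762, 0.09]
ee_rot: [[-0.616, -0.788, -0.01], [-0.788, 0.616, -0.004], [0.009, 0.005, -1.0]]
wrist_force: [-1.4, -0.1, -1.1]
gripper_width: 0.762
gripper_force: 0.0
```

```bash
python3 pose.py
```

```text
18.8667 [6.324000e-01 1.777000e-01 9.630000e-02 1.420784e+02] [0.001  0.0005 0.0017 0.0141] grip 65.7 [-0.3 -0.3 -0.2]
```

apply_moves:
  moves:
    - [[0,0,0.02],0]
    - [[0,0,0.015],0]
    - [[0,0,0.008],0]
    - [[0,0,0.0035],0]
    - [[0,0,0],0]

```text
time_s: 19.28
tcp_pos: [0.6319, 0.1775, 0.049]
ee_rot: [[-0.615, -0.789, -0.0], [-0.789, 0.615, -0.0], [0.0, -0.0, -1.0]]
wrist_force: [0.4, -0.1, 0.7]
gripper_width: 0.762
gripper_force: 0.0
```

apply_moves:
  moves:
    - [[0,0,0],0]
    - [[0,0,0],0]
    - [[0,0,0],0]
    - [[0,0,0],0]
    - [[0,0,0],0]
  hand: 0.038

```text
time_s: 19.7
tcp_pos: [0.6321, 0.1778, 0.0498]
ee_rot: [[-0.615, -0.789, 0.001], [-0.789, 0.615, 0.0], [-0.001, -0.001, -1.0]]
wrist_force: [-1.0, 0.8, 2.4]
gripper_width: 0.525
gripper_force: 29.9
```

```bash
python3 pose.py
```

```text
20.0 [6.322000e-01 1.778000e-01 4.980000e-02 1.420715e+02] [0.     0.     0.     0.0025] grip 46.0 [-1.3 -0.   4.7]
```

apply_moves:
  moves:
    - [[0,0,-0.01],0]
    - [[0,0,-0.04],0]
    - [[0,0,-0.04],0]
    - [[0,0,-0.04],0]
    - [[0,0,0],6.2]

```text
time_s: 20.42
tcp_pos: [0.6365, 0.1788, 0.1896]
ee_rot: [[-0.696, -0.718, 0.017], [-0.718, 0.696, 0.005], [-0.015, -0.008, -1.0]]
wrist_force: [0.3, 0.4, 1.7]
gripper_width: 0.525
gripper_force: 29.9
```

apply_moves:
  moves:
    - [[0,0,0],6.2]
    - [[0,0,0],6.2]
    - [[0,0,0],6.2]
    - [[0.0154,-0.0252,0],0]
    - [[0.0154,-0.0252,0],0]

```text
time_s: 20.83
tcp_pos: [0.6271, 0.1191, 0.1786]
ee_rot: [[-0.888, -0.46, -0.001], [-0.46, 0.888, -0.0], [0.001, 0.0, -1.0]]
wrist_force: [0.5, -0.6, -0.3]
gripper_width: 0.526
gripper_force: 29.9
```

apply_moves:
  moves:
    - [[0.0154,-0.0252,0],0]
    - [[0.0154,-0.0252,0],0]
    - [[0.0154,-0.0252,0],0]
    - [[0.0154,-0.0252,0],0]
    - [[0.0154,-0.0252,0],0]

```text
time_s: 21.25
tcp_pos: [0.6161, -0.0301, 0.1791]
ee_rot: [[-0.889, -0.458, -0.001], [-0.458, 0.889, 0.0], [0.0, 0.0, -1.0]]
wrist_force: [0.9, -0.4, -0.6]
gripper_width: 0.526
gripper_force: 29.9
```

apply_moves:
  moves:
    - [[0.0154,-0.0252,0],0]
    - [[0.0154,-0.0252,0],0]
    - [[0.0154,-0.0252,0],0]
    - [[0.0154,-0.0252,0],0]
    - [[0.0154,-0.0252,0],0]

```text
time_s: 21.67
tcp_pos: [0.6053, -0.1773, 0.1791]
ee_rot: [[-0.889, -0.458, -0.001], [-0.458, 0.889, 0.0], [0.0, 0.001, -1.0]]
wrist_force: [0.3, 0.9, -0.8]
gripper_width: 0.522
gripper_force: 29.9
```

```bash
python3 pose.py
python3 - <<'E'
from h import *
p=imaging.capture("side");k=8
q=(.607,-.176,np.radians(27.3))
u=proj(p,[[q[0],q[1],.06]])[0].astype(int);l,t=u[0]-37,u[1]-30
big=cv2.resize(p["frame"][t:t+70,l:l+50],None,fx=k,fy=k,interpolation=cv2.INTER_CUBIC);out=big.copy()
c,s=np.cos(q[2]),np.sin(q[2])
for T in S["square_pot"]:
    for H in (T[:4],T[4:]):
        Q=np.c_[H[:,0]*c-H[:,1]*s+q[0],H[:,0]*s+H[:,1]*c+q[1],H[:,2]]
        cv2.polylines(out,[np.round((proj(p,Q)+.5-[l,t])*k).astype(int).reshape(-1,1,2)],True,(0,255,0),1)
cv2.imwrite("pics/c5.png",np.hstack([big,out]))
E
```

```text
21.9667 [  0.6054  -0.1778   0.1788 117.1162] [4.000e-04 2.300e-03 1.000e-04 1.125e-01] grip 45.9 [-1.   0.5 -0.5]
```

View pics/c5.png

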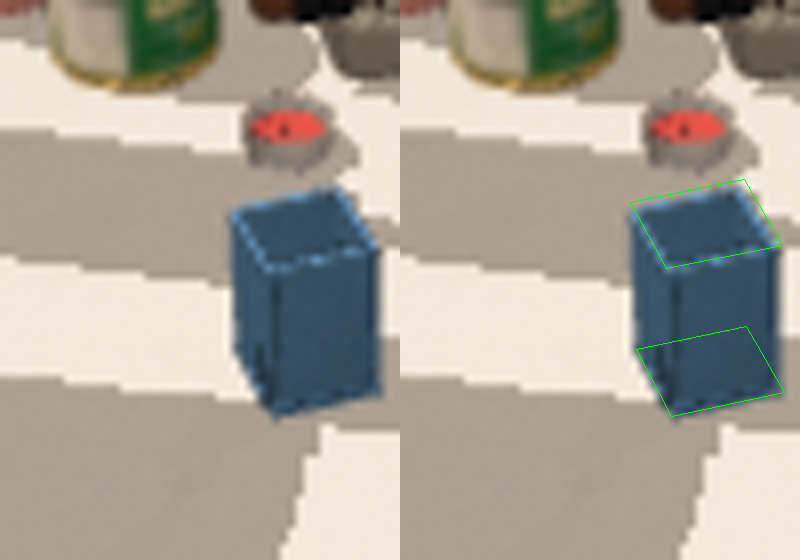

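The side picture shows the square pot's rim at crop (706,230) against a predicted (706,224). That puts the pot about 1–2 mm nearer to +y than I assumed, and the yaw agrees. I let the arm settle and read the pose.

apply_moves:
  moves:
    - [[0,0,0.04],0]
    - [[0,0,0.03],0]
    - [[0,0,0],0]
    - [[0,0,0],0]
    - [[0,0,0],0]

```text
time_s: 22.43
tcp_pos: [0.6076, -0.1755, 0.1109]
ee_rot: [[-0.888, -0.46, 0.003], [-0.46, 0.888, -0.001], [-0.002, -0.002, -1.0]]
wrist_force: [1.0, 0.8, -0.1]
gripper_width: 0.526
gripper_force: 29.9
```

```bash
python3 pose.py
python3 - <<'E'
from h import *
for i in range(2):
  P=[imaging.capture(c) for c in ("side",)]
  q=fit(P,"square_pot",(.607,-.175,27),0);print(np.round(q[0][0],4))
E
```

```text
22.7333 [ 6.073000e-01 -1.758000e-01  1.112000e-01  1.172986e+02] [0.0005 0.0001 0.0004 0.0284] grip 45.5 [-0.3 -0.5 -0.2]
[ 0.6066 -0.1712 27.2492  0.0569]Traceback (most recent call last):
  File "<stdin>", line 4, in <module>
  File "h.py", line 61, in fit
    return [run(D)]+([run([d]) for d in D] if len(D)>1 else []),[round(d[4],2) for d in D]
            ~~~^^^
  File "h.py", line 58, in run
    o=minimize(f,i,method="Nelder-Mead",options=dict(initial_simplex=[i,i+[8,0,0],i+[0,8,0],i+[0,0,12]],xatol=.1,fatol=1e-4))
    res = _minimize_neldermead(fun, x0, args, callback, bounds=bounds,
                               **options)
    fsim[k] = func(sim[k])
              ~~~~^^^^^^^^
    fx = function(np.copy(x), *(wrapper_args + args))
  File "h.py", line 54, in f
    return s/len(D)
           ~^~~~~~~
ZeroDivisionError: division by zero
```

apply_moves:
  moves:
    - [[0,0.001,0.02],0]
    - [[0,0,0.01],0]
    - [[0,0,0.004],0]
    - [[0,0,0.002],0]
    - [[0,0,0],0]

```text
time_s: 23.35
tcp_pos: [0.6055, -0.1751, 0.0731]
ee_rot: [[-0.889, -0.458, -0.001], [-0.458, 0.889, -0.0], [0.001, 0.0, -1.0]]
wrist_force: [0.9, 0.1, -0.2]
gripper_width: 0.523
gripper_force: 29.9
```

apply_moves:
  moves:
    - [[0,0,0.001],0]
    - [[0,0,0],0]
    - [[0,0,0],0]

```text
time_s: 23.6
tcp_pos: [0.606, -0.1751, 0.0728]
ee_rot: [[-0.889, -0.458, 0.001], [-0.458, 0.889, -0.0], [-0.001, -0.001, -1.0]]
wrist_force: [-0.5, -0.8, 3.7]
gripper_width: 0.526
gripper_force: 29.9
```

```bash
python3 pose.py
```

```text
23.9 [ 6.060000e-01 -1.751000e-01  7.280000e-02  1.172699e+02] [0.     0.     0.     0.0008] grip 45.5 [-0.7  0.1  5.4]
```

apply_moves:
  moves:
    - [[0,0,0],0]
    - [[0,0,0],0]
    - [[0,0,0],0]
    - [[0,0,0],0]
  hand: 0.06

```text
time_s: 24.23
tcp_pos: [0.6053, -0.175, 0.0714]
ee_rot: [[-0.889, -0.458, -0.001], [-0.458, 0.889, 0.0], [0.001, 0.001, -1.0]]
wrist_force: [-0.0, 0.4, -0.5]
gripper_width: 0.672
gripper_force: 0.0
```

apply_moves:
  moves:
    - [[0,0,-0.01],0]
    - [[0,0,-0.03],0]
    - [[0,0,-0.04],0]
    - [[0,0,-0.03],0]
    - [[-0.0154,0.0252,0],0]

```text
time_s: 24.65
tcp_pos: [0.6117, -0.1494, 0.1909]
ee_rot: [[-0.89, -0.455, 0.015], [-0.455, 0.89, -0.004], [-0.011, -0.01, -1.0]]
wrist_force: [1.8, 0.6, 0.7]
gripper_width: 0.689
gripper_force: 0.0
```

apply_moves:
  moves:
    - [[-0.0154,0.0252,0],0]
    - [[-0.0154,0.0252,0],0]
    - [[-0.0154,0.0252,0],0]
    - [[0,0,0],0]
  hand: 0.082

```text
time_s: 24.98
tcp_pos: [0.6147, -0.0531, 0.1829]
ee_rot: [[-0.887, -0.462, 0.002], [-0.462, 0.887, 0.001], [-0.002, 0.0, -1.0]]
wrist_force: [-0.3, -0.7, -0.3]
gripper_width: 0.896
gripper_force: 0.0
```

```bash
python3 pose.py; python3 stack.py 1
python3 - <<'E'
from h import *
P=[imaging.capture(c) for c in ("top","side")]
for n,x,z in [("square_lid",(.607,-.176,27),.063),("small_lid",(.4376,.0022),.057),("square_pot",(.607,-.176,27),0),("round_pot",(.448,.302),0)]:
    try: o,c=fit(P,n,x,z);print(n,c,*[np.round(i,4) for i in o])
    except Exception as e: print(n,"nofit")
k=8;o=[]
for p,x,y,z in [(P[1],.607,-.176,.07),(P[1],.4376,.002,.06)]:
    u=proj(p,[[x,y,z]])[0].astype(int);o.append(cv2.resize(p["frame"][u[1]-25:u[1]+30,u[0]-22:u[0]+23],None,fx=k,fy=k,interpolation=cv2.INTER_CUBIC))
cv2.imwrite("pics/c6.png",np.hstack(o))
E
```

```text
25.2833 [ 6.14200e-01 -5.70000e-02  1.82500e-01  1.17297e+02] [0.0002 0.0012 0.0002 0.1039] grip 81.7 [ 0.5  0.8 -0.1]
round_lid [0.53, 0.64] [0.6327 0.1811 3.5563 0.1842] [0.6322 0.1784 8.6836 0.2953] [ 0.6331  0.1816 15.2719  0.0627]
oblong_lid [0.91, 0.89] [ 0.6332  0.18   -7.921   0.3153] [ 0.6331  0.1779 -7.8454  0.4913] [ 0.6334  0.1809 -7.6595  0.1251]
square_lid [0.58, 0.6] [ 0.6056 -0.1771 28.3994  0.2669] [ 0.6058 -0.1772 28.7954  0.0467] [ 0.6004 -0.1733  9.885   0.4471]
small_lid [0.51] [4.3780e-01 3.6000e-03 7.0977e+00 7.5600e-02]
square_pot [0.71] [ 0.6017 -0.1739 31.7012  0.6459]
round_pot [0.9, 0.85] [ 0.4474  0.3038 14.7178  0.0908] [ 0.4461  0.3034 11.0921  0.0874] [0.4484 0.3044 2.2185 0.0776]
```

View pics/c6.png

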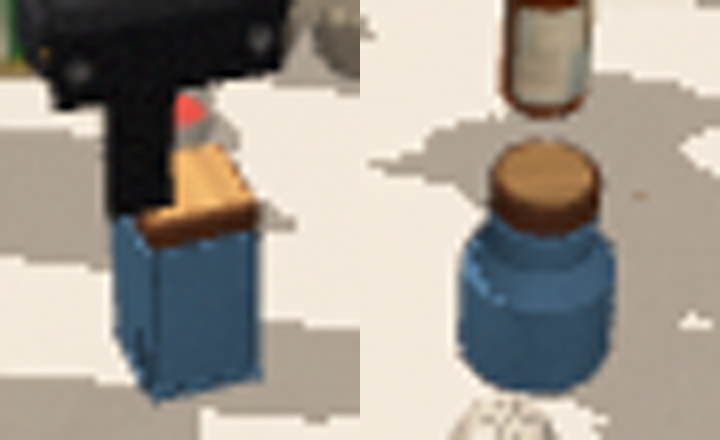

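Both lids sit flat and centred: the square lid at crop (200,200) is flush with its pot, and the small lid at (545,185) is on the neck. Next is the round lid.

apply_moves:
  moves:
    - [[-0.0154,0.0252,0],0]
    - [[-0.0154,0.0252,0],0]
    - [[-0.0154,0.0252,0],0]
    - [[-0.0154,0.0252,0],0]
    - [[-0.0154,0.0252,0],0]

```text
time_s: 26.5
tcp_pos: [0.6249, 0.0914, 0.1822]
ee_rot: [[-0.889, -0.458, 0.0], [-0.458, 0.889, 0.0], [-0.0, -0.0, -1.0]]
wrist_force: [-0.8, 0.0, 0.1]
gripper_width: 0.94
gripper_force: 0.0
```

apply_moves:
  moves:
    - [[-0.0154,0.0252,0],0]
    - [[-0.0154,0.0252,0],0]
    - [[-0.0154,0.0252,0],0]
    - [[0,0,0.04],0]
    - [[0,0,0.04],0]

```text
time_s: 26.92
tcp_pos: [0.6334, 0.1817, 0.1041]
ee_rot: [[-0.887, -0.461, 0.007], [-0.461, 0.887, 0.004], [-0.008, -0.0, -1.0]]
wrist_force: [-0.0, 0.3, -1.3]
gripper_width: 0.942
gripper_force: 0.0
```

apply_moves:
  moves:
    - [[0,0,0.02],0]
    - [[0,0,0],0]
    - [[0,0,0],0]
    - [[0,0,0],0]
    - [[0,0,0],0]

```text
time_s: 27.33
tcp_pos: [0.633, 0.179, 0.0848]
ee_rot: [[-0.889, -0.458, 0.005], [-0.458, 0.889, 0.002], [-0.005, -0.0, -1.0]]
wrist_force: [-0.0, 0.5, 0.9]
gripper_width: 0.946
gripper_force: 0.0
```

```bash
python3 pose.py
```

```text
27.6333 [6.322000e-01 1.787000e-01 8.380000e-02 1.172514e+02] [0.0004 0.0002 0.0006 0.0036] grip 82.3 [-0.1  0.9 -0.6]
```

apply_moves:
  moves:
    - [[0,0,0.02],0]
    - [[0,0,0.02],0]
    - [[0,0,0.01],0]
    - [[0,0,0.004],0]
    - [[0,0,0],0]

```text
time_s: 28.05
tcp_pos: [0.6309, 0.1782, 0.0271]
ee_rot: [[-0.889, -0.458, -0.002], [-0.458, 0.889, -0.001], [0.002, -0.0, -1.0]]
wrist_force: [0.2, 0.3, -0.5]
gripper_width: 0.944
gripper_force: 0.0
```

apply_moves:
  moves:
    - [[0,0,0],0]
    - [[0,0,0],0]
    - [[0,0,0],0]
    - [[0,0,0],0]
    - [[0,0,0],0]
  hand: 0.054

```text
time_s: 28.47
tcp_pos: [0.6318, 0.1787, 0.029]
ee_rot: [[-0.889, -0.458, 0.001], [-0.458, 0.889, 0.001], [-0.002, -0.0, -1.0]]
wrist_force: [-1.5, -0.2, 2.2]
gripper_width: 0.701
gripper_force: 30.0
```

```bash
python3 pose.py
```

```text
28.7667 [6.318000e-01 1.787000e-01 2.890000e-02 1.172709e+02] [0.     0.     0.     0.0032] grip 61.3 [-1.5  0.4  5.2]
```

apply_moves:
  moves:
    - [[0,0,-0.01],0]
    - [[0,0,-0.03],0]
    - [[0,0,-0.04],0]
    - [[0,0,-0.04],0]
    - [[0,0,-0.02],0]

```text
time_s: 29.18
tcp_pos: [0.6332, 0.1789, 0.1737]
ee_rot: [[-0.889, -0.459, 0.007], [-0.459, 0.889, 0.002], [-0.007, -0.001, -1.0]]
wrist_force: [0.4, 0.1, -0.1]
gripper_width: 0.702
gripper_force: 30.0
```

apply_moves:
  moves:
    - [[0.01345,0.02435,0],0]
    - [[0.01345,0.02435,0],0]
    - [[0.01345,0.02435,0],0]
    - [[0.01345,0.02435,0],0]
    - [[0.01345,0.02435,0],0]

```text
time_s: 29.6
tcp_pos: [0.5143, 0.256, 0.1679]
ee_rot: [[-0.889, -0.457, -0.001], [-0.457, 0.889, -0.0], [0.001, 0.0, -1.0]]
wrist_force: [0.4, 1.4, -0.0]
gripper_width: 0.705
gripper_force: 30.0
```

apply_moves:
  moves:
    - [[0.01345,0.02435,0],0]
    - [[0.01345,0.02435,0],0]
    - [[0.01345,0.02435,0],0]
    - [[0,0,0.03],0]
    - [[0,0,0.02],0]

```text
time_s: 30.02
tcp_pos: [0.4449, 0.3032, 0.1178]
ee_rot: [[-0.888, -0.46, 0.0], [-0.46, 0.888, 0.001], [-0.001, 0.001, -1.0]]
wrist_force: [-0.9, -0.8, -2.0]
gripper_width: 0.704
gripper_force: 30.0
```

apply_moves:
  moves:
    - [[0,0,0.02],0]
    - [[0,0,0],0]
    - [[0,0,0],0]
    - [[0,0,0],0]
    - [[0,0,0],0]

```text
time_s: 30.43
tcp_pos: [0.4473, 0.3029, 0.0995]
ee_rot: [[-0.889, -0.458, 0.002], [-0.458, 0.889, 0.002], [-0.003, 0.001, -1.0]]
wrist_force: [0.8, -0.1, -0.3]
gripper_width: 0.702
gripper_force: 30.0
```

```bash
python3 pose.py
```

```text
30.7333 [4.469000e-01 3.026000e-01 9.900000e-02 1.172466e+02] [0.0002 0.0002 0.0003 0.0016] grip 61.1 [-1.  -0.2  0.8]
```

apply_moves:
  moves:
    - [[0,0,0.008],0]
    - [[0,0,0.004],0]
    - [[0,0,0.002],0]
    - [[0,0,0.002],0]
    - [[0,0,0],0]

```text
time_s: 31.15
tcp_pos: [0.4465, 0.3023, 0.0819]
ee_rot: [[-0.889, -0.458, -0.0], [-0.458, 0.889, -0.001], [0.0, -0.0, -1.0]]
wrist_force: [-0.3, 0.1, -0.7]
gripper_width: 0.7
gripper_force: 30.0
```

apply_moves:
  moves:
    - [[0,0,0.0005],0]
    - [[0,0,0],0]
    - [[0,0,0],0]

```text
time_s: 31.4
tcp_pos: [0.4465, 0.3023, 0.0819]
ee_rot: [[-0.889, -0.458, 0.0], [-0.458, 0.889, 0.0], [-0.0, -0.0, -1.0]]
wrist_force: [-1.8, -0.9, 4.3]
gripper_width: 0.707
gripper_force: 30.0
```

```bash
python3 pose.py
```

```text
31.7 [4.465000e-01 3.023000e-01 8.190000e-02 1.172664e+02] [0.     0.     0.     0.0011] grip 61.1 [-1.7 -0.9  5.6]
```

apply_moves:
  moves:
    - [[0,0,0],0]
    - [[0,0,0],0]
    - [[0,0,0],0]
    - [[0,0,0],0]
  hand: 0.076

```text
time_s: 32.03
tcp_pos: [0.4465, 0.3023, 0.0811]
ee_rot: [[-0.889, -0.458, -0.0], [-0.458, 0.889, -0.0], [0.0, -0.0, -1.0]]
wrist_force: [-0.5, 0.6, 0.2]
gripper_width: 0.856
gripper_force: 0.0
```

apply_moves:
  moves:
    - [[0,0,-0.01],0]
    - [[0,0,-0.03],0]
    - [[0,0,-0.04],0]
    - [[0,0,-0.02],0]
    - [[0,0,0],-6.8]

```text
time_s: 32.45
tcp_pos: [0.4491, 0.3047, 0.1881]
ee_rot: [[-0.827, -0.562, 0.009], [-0.562, 0.827, 0.008], [-0.012, 0.002, -1.0]]
wrist_force: [-0.5, 0.3, 0.1]
gripper_width: 0.871
gripper_force: 0.0
```

apply_moves:
  moves:
    - [[0,0,0],-6.8]
    - [[0,0,0],-6.8]
    - [[0,0,0],-6.8]
    - [[0,0,0],-6.8]
    - [[0,0,0],-6.8]
  hand: 0.087

```text
time_s: 32.87
tcp_pos: [0.4465, 0.3024, 0.1823]
ee_rot: [[-0.368, -0.93, 0.001], [-0.93, 0.368, 0.001], [-0.001, -0.0, -1.0]]
wrist_force: [1.1, -0.4, -0.2]
gripper_width: 0.995
gripper_force: 0.0
```

apply_moves:
  moves:
    - [[0,0,0],-6.8]
    - [[0,0,0],-6.8]
    - [[0,0,0],0]
    - [[0,0,0],0]

```text
time_s: 33.2
tcp_pos: [0.4465, 0.3024, 0.1821]
ee_rot: [[-0.148, -0.989, 0.0], [-0.989, 0.148, 0.0], [-0.001, -0.0, -1.0]]
wrist_force: [0.7, -0.0, 0.7]
gripper_width: 1.006
gripper_force: 0.0
```

```bash
python3 pose.py; for i in 1 2; do python3 stack.py 2; done
python3 - <<'E'
from h import *
for i in range(2):
  P=[imaging.capture(c) for c in ("top","side")]
  for n,x,z in [("oblong_pot",(.453,-.265,0),0),("round_lid",(.447,.303),.073),("round_pot",(.447,.303),0)]:
    try: o,c=fit(P,n,x,z);print(n,c,*[np.round(i,4) for i in o])
    except Exception as e: print(n,"nofit")
E
```

```text
33.5 [  0.4465   0.3023   0.1817 171.5565] [0.     0.     0.0001 0.0403] grip 86.8 [-0.3  0.   0.3]
oblong_lid [0.6, 0.63] [ 0.6325  0.1783 -8.7094  0.0711] [ 0.6326  0.178  -8.867   0.0385] [ 0.6332  0.1797 -6.8582  0.1014]
oblong_lid [0.74] [ 0.6318  0.1775 -9.1831  0.0599]
oblong_pot [0.96] [ 0.4537 -0.2663  0.8762  0.0456]
round_lid [0.91, 0.68] [0.4471 0.3027 5.6802 0.245 ] [0.4469 0.2984 9.8725 0.4091] [0.4472 0.3035 1.7572 0.0704]
round_pot [0.42, 0.79] [0.4479 0.3025 5.7717 0.6221] [0.4467 0.3025 1.4373 0.7836] [0.4487 0.3024 9.6905 0.4528]
oblong_pot [0.56] [ 0.4526 -0.2656 -0.4623  0.0352]
round_lid [0.75, 0.72] [ 0.4475  0.3029 -3.0061  0.2429] [0.4453 0.2983 3.0639 0.4077] [ 0.448   0.3032 11.9285  0.0337]
round_pot [0.66] [ 0.4474  0.2992 11.6909  0.4629]
```

apply_moves:
  moves:
    - [[0.0118,-0.0253,0],0]
    - [[0.0118,-0.0253,0],0]
    - [[0.0118,-0.0253,0],0]
    - [[0.0118,-0.0253,0],0]
    - [[0.0118,-0.0253,0],0]

```text
time_s: 35.12
tcp_pos: [0.5641, 0.2249, 0.1816]
ee_rot: [[-0.145, -0.989, 0.0], [-0.989, 0.145, 0.0], [-0.0, -0.0, -1.0]]
wrist_force: [0.4, 0.5, 0.6]
gripper_width: 1.0
gripper_force: 0.0
```

apply_moves:
  moves:
    - [[0.0118,-0.0253,0],0]
    - [[0.0118,-0.0253,0],0]
    - [[0.0118,-0.0253,0],0]
    - [[0,0,0],0]
    - [[0,0,0],0]

```text
time_s: 35.53
tcp_pos: [0.6337, 0.1785, 0.1806]
ee_rot: [[-0.148, -0.989, -0.001], [-0.989, 0.148, -0.0], [0.001, 0.001, -1.0]]
wrist_force: [0.2, -0.2, 0.7]
gripper_width: 0.993
gripper_force: 0.0
```

```bash
python3 pose.py; python3 -c "
import cv2;a=cv2.imread('pics/top0.png')[0:200,100:400];cv2.imwrite('pics/c7.png',cv2.resize(a,None,fx=2,fy=2))"
```

```text
35.8333 [  0.6325   0.18     0.1815 171.6891] [0.0002 0.0004 0.0004 0.0517] grip 86.8 [-0.9 -0.3  0.2]
```

View pics/c7.png

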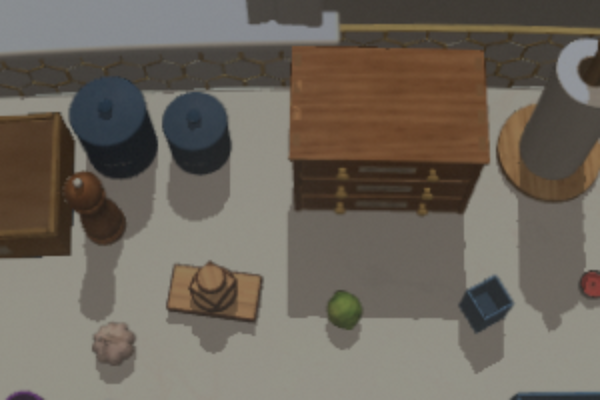

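The top picture shows the space behind the stack is free: the nearest canister, at crop (197,135), is about 8 cm beyond the gripper body. I descend.

apply_moves:
  moves:
    - [[0.001,0,0.04],0]
    - [[0,0,0.04],0]
    - [[0,0,0.04],0]
    - [[0,0,0.02],0]
    - [[0,0,0],0]

```text
time_s: 36.25
tcp_pos: [0.6286, 0.1774, 0.0358]
ee_rot: [[-0.145, -0.989, -0.011], [-0.989, 0.145, -0.005], [0.006, 0.01, -1.0]]
wrist_force: [-0.7, 0.3, -0.8]
gripper_width: 0.996
gripper_force: 0.0
```

apply_moves:
  moves:
    - [[0,0,0.015],0]
    - [[0,0,0.01],0]
    - [[0,0,0.005],0]
    - [[0,0,0.002],0]
    - [[0,0,0],0]

```text
time_s: 36.67
tcp_pos: [0.6331, 0.1788, 0.0102]
ee_rot: [[-0.145, -0.989, 0.001], [-0.989, 0.145, 0.0], [-0.0, -0.001, -1.0]]
wrist_force: [-0.1, 0.0, 0.5]
gripper_width: 0.999
gripper_force: 0.0
```

apply_moves:
  moves:
    - [[0,0,0],0]
    - [[0,0,0],0]
    - [[0,0,0],0]
    - [[0,0,0],0]
    - [[0,0,0],0]
  hand: 0.056

```text
time_s: 37.08
tcp_pos: [0.6328, 0.1786, 0.01]
ee_rot: [[-0.145, -0.989, 0.0], [-0.989, 0.145, 0.0], [-0.0, 0.0, -1.0]]
wrist_force: [-1.1, 0.3, 1.9]
gripper_width: 0.734
gripper_force: 30.0
```

```bash
python3 pose.py
```

```text
37.3833 [6.329000e-01 1.786000e-01 1.000000e-02 1.716598e+02] [0.     0.     0.     0.0026] grip 64.0 [-2.1 -0.4  3.7]
```

apply_moves:
  moves:
    - [[0,0,-0.01],0]
    - [[0,0,-0.035],0]
    - [[0,0,-0.04],0]
    - [[0,0,-0.04],0]
    - [[0,0,-0.035],0]

```text
time_s: 37.8
tcp_pos: [0.6333, 0.1786, 0.1725]
ee_rot: [[-0.145, -0.989, 0.002], [-0.989, 0.145, 0.001], [-0.001, -0.002, -1.0]]
wrist_force: [-0.1, 0.6, -1.1]
gripper_width: 0.733
gripper_force: 30.0
```

apply_moves:
  moves:
    - [[0,0,0],-4.25]
    - [[0,0,0],-4.25]
    - [[0.0295,0.01205,0],0]
    - [[0.0295,0.01205,0],0]
    - [[0.0295,0.01205,0],0]

```text
time_s: 38.22
tcp_pos: [0.5963, 0.0893, 0.1694]
ee_rot: [[0.004, -1.0, -0.0], [-1.0, -0.004, 0.0], [-0.0, 0.0, -1.0]]
wrist_force: [0.1, -0.7, -1.4]
gripper_width: 0.729
gripper_force: 30.0
```

apply_moves:
  moves:
    - [[0.0295,0.01205,0],0]
    - [[0.0295,0.01205,0],0]
    - [[0.0295,0.01205,0],0]
    - [[0.0295,0.01205,0],0]
    - [[0.0295,0.01205,0],0]

```text
time_s: 38.63
tcp_pos: [0.5363, -0.059, 0.1698]
ee_rot: [[0.003, -1.0, 0.001], [-1.0, -0.003, 0.0], [-0.0, -0.001, -1.0]]
wrist_force: [0.5, -1.0, -1.6]
gripper_width: 0.732
gripper_force: 30.0
```

apply_moves:
  moves:
    - [[0.0295,0.01205,0],0]
    - [[0.0295,0.01205,0],0]
    - [[0.0295,0.01205,0],0]
    - [[0.0295,0.01205,0],0]
    - [[0.0295,0.01205,0],0]

```text
time_s: 39.05
tcp_pos: [0.4765, -0.2067, 0.1699]
ee_rot: [[0.003, -1.0, 0.001], [-1.0, -0.003, -0.0], [0.0, -0.001, -1.0]]
wrist_force: [0.3, -0.4, -1.1]
gripper_width: 0.728
gripper_force: 30.0
```

apply_moves:
  moves:
    - [[0.0295,0.01205,0],0]
    - [[0.0295,0.01205,0],0]
    - [[0,0,0.02],0]
    - [[0,0,0],0]
    - [[0,0,0],0]

```text
time_s: 39.47
tcp_pos: [0.4524, -0.2645, 0.1489]
ee_rot: [[0.002, -1.0, -0.002], [-1.0, -0.002, 0.001], [-0.001, 0.002, -1.0]]
wrist_force: [0.2, -0.4, -0.4]
gripper_width: 0.728
gripper_force: 30.0
```

```bash
python3 pose.py
```

```text
39.7667 [ 4.541000e-01 -2.640000e-01  1.503000e-01 -1.797646e+02] [0.0003 0.0002 0.0002 0.024 ] grip 63.3 [-0.5  0.6 -2.2]
```

apply_moves:
  moves:
    - [[0,0,0.03],0]
    - [[0,0,0.03],0]
    - [[0,0,0.015],0]
    - [[0,0,0.006],0]
    - [[0,0,0.003],0]

```text
time_s: 40.18
tcp_pos: [0.4534, -0.2641, 0.0649]
ee_rot: [[0.004, -1.0, -0.001], [-1.0, -0.004, 0.0], [-0.0, 0.001, -1.0]]
wrist_force: [-0.0, 0.9, -0.2]
gripper_width: 0.733
gripper_force: 30.0
```

apply_moves:
  moves:
    - [[0,0,0.001],0]
    - [[0,0,0.001],0]
    - [[0,0,0],0]
    - [[0,0,0],0]

```text
time_s: 40.52
tcp_pos: [0.4541, -0.2646, 0.0646]
ee_rot: [[0.003, -1.0, 0.002], [-1.0, -0.003, -0.001], [0.001, -0.002, -1.0]]
wrist_force: [0.3, -0.0, -1.2]
gripper_width: 0.731
gripper_force: 30.0
```

```bash
python3 pose.py
```

```text
40.8167 [ 4.537000e-01 -2.645000e-01  6.410000e-02 -1.798424e+02] [0.0002 0.     0.0002 0.0032] grip 63.8 [ 0.3  0.7 -0.9]
```

apply_moves:
  moves:
    - [[0,0,0.001],0]
    - [[0,0,0.0005],0]
    - [[0,0,0],0]
    - [[0,0,0],0]
    - [[0,0,0],0]

```text
time_s: 41.23
tcp_pos: [0.4536, -0.2645, 0.0629]
ee_rot: [[0.003, -1.0, 0.0], [-1.0, -0.003, -0.0], [0.0, -0.0, -1.0]]
wrist_force: [-1.7, 1.7, 5.9]
gripper_width: 0.731
gripper_force: 30.0
```

```bash
python3 pose.py
```

```text
41.5333 [ 4.536000e-01 -2.645000e-01  6.290000e-02 -1.798239e+02] [0.     0.     0.     0.0017] grip 63.6 [-0.2  0.6  4.8]
```

Contact at 0.0629, the expected seating height. I release, rise and retreat out of view to check.

apply_moves:
  moves:
    - [[0,0,0],0]
    - [[0,0,0],0]
    - [[0,0,0],0]
    - [[0,0,0],0]
  hand: 0.078

```text
time_s: 41.87
tcp_pos: [0.4533, -0.2644, 0.0619]
ee_rot: [[0.003, -1.0, -0.0], [-1.0, -0.003, 0.0], [-0.0, 0.0, -1.0]]
wrist_force: [-0.2, 0.5, 0.5]
gripper_width: 0.885
gripper_force: 0.0
```

apply_moves:
  moves:
    - [[0,0,-0.01],0]
    - [[0,0,-0.03],0]
    - [[0,0,-0.04],0]
    - [[0,0,-0.04],0]
    - [[0,0,-0.03],0]

```text
time_s: 42.28
tcp_pos: [0.4541, -0.2649, 0.2163]
ee_rot: [[0.003, -1.0, 0.004], [-1.0, -0.003, -0.002], [0.002, -0.004, -1.0]]
wrist_force: [0.5, 0.3, 0.4]
gripper_width: 0.898
gripper_force: 0.0
```

apply_moves:
  moves:
    - [[0.03,0.02,0],0]
    - [[0.03,0.02,0],0]
    - [[0.03,0.02,0],0]
    - [[0.03,0.02,0],0]
    - [[0.03,0.02,0],0]

```text
time_s: 42.7
tcp_pos: [0.3527, -0.4158, 0.2131]
ee_rot: [[0.003, -1.0, 0.001], [-1.0, -0.003, -0.001], [0.001, -0.001, -1.0]]
wrist_force: [0.4, -0.4, 0.4]
gripper_width: 0.899
gripper_force: 0.0
```

apply_moves:
  moves:
    - [[0.03,0.02,0],0]
    - [[0.03,0.02,0],0]
    - [[0.03,0.02,0],0]
    - [[0,0,0],0]
    - [[0,0,0],0]

```text
time_s: 43.12
tcp_pos: [0.2926, -0.5061, 0.2121]
ee_rot: [[-0.001, -1.0, -0.0], [-1.0, 0.001, 0.0], [-0.0, 0.0, -1.0]]
wrist_force: [0.5, -0.1, 0.6]
gripper_width: 0.896
gripper_force: 0.0
```

Run:
```python
from h import *
import json
R=json.load(open("R.json"))
P=[imaging.capture(c) for c in ("top","side")]
for n,x,z in [("oblong_lid",(.4536,-.2645,0),.053),("round_lid",(.447,.303),.073),("square_lid",(.606,-.176,27),.063),("small_lid",(.438,.003),.057)]:
    try:
        o,c=fit(P,n,x,z);print(n,c,*[np.round(i,4) for i in o[1:] or o],"pot",np.round(R[n.replace("lid","pot")],4)[:3])
    except Exception as e: print(n,"nofit")
for n in ("salt_shaker","dropper_bottle"):
    for p in P: print(n,[(round(q["confidence"],2),(np.array(q["at"])*[512,384]).round(1)) for q in models.place_of(p,n)[:1]])
a=cv2.resize(P[0]["frame"][110:260,100:420],(800,375),interpolation=cv2.INTER_CUBIC);cv2.imwrite("pics/f_top.png",a)
cv2.imwrite("pics/f_side.png",cv2.resize(P[1]["frame"][120:350,160:350],None,fx=2.6,fy=2.6,interpolation=cv2.INTER_CUBIC))
```

```text
oblong_lid [0.84, 0.68] [ 0.4529 -0.2654 -1.3114  0.0951] [ 0.4556 -0.2639  1.1206  0.0734] pot [ 0.4535 -0.266   0.1644]
round_lid [0.59, 0.79] [0.4451 0.3008 9.9234 0.0518] [0.4471 0.303  3.9104 0.0954] pot [0.4479 0.302  1.2555]
square_lid [0.7, 0.57] [ 0.6059 -0.1762 27.6251  0.0883] [ 0.6047 -0.1718 23.037   0.1662] pot [  0.6073  -0.1768 -62.7861]
small_lid [0.73, 0.6] [4.36600e-01 2.00000e-04 1.01517e+01 1.07000e-01] [4.3760e-01 4.6000e-03 4.6497e+00 8.6100e-02] pot [4.3760e-01 2.2000e-03 6.0055e+00]
salt_shaker [(0.52, array([222.5, 217.3]))]
salt_shaker [(0.68, array([287.2, 241.6]))]
dropper_bottle [(0.51, array([327. , 212.8]))]
dropper_bottle [(0.67, array([288.9, 180. ]))]
```

View pics/f_top.png

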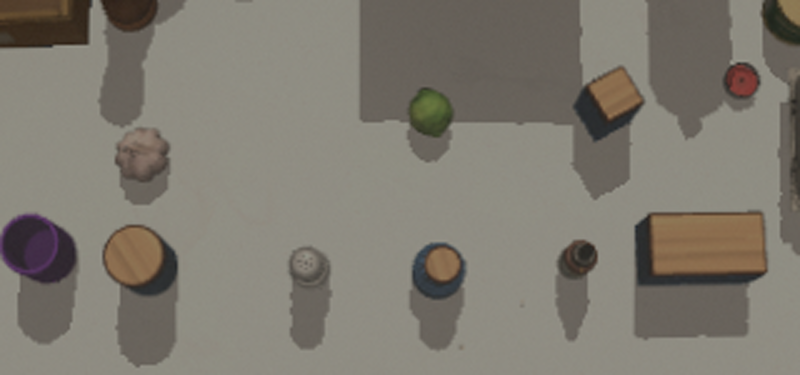

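View pics/f_side.png

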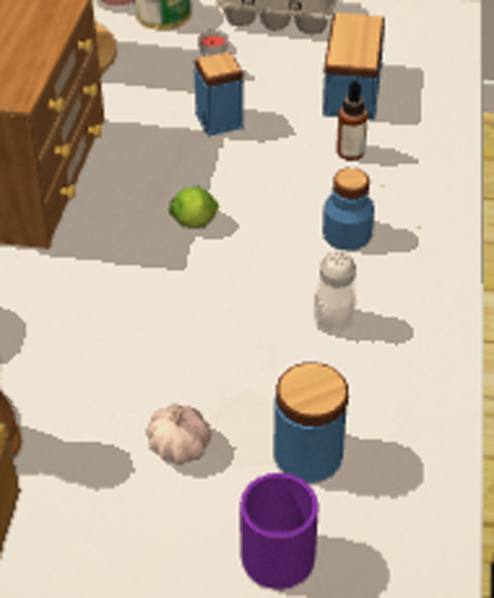

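All four lids sit flat and aligned on their pots: oblong (707,243), square (615,95), small (443,265) and round (135,255) in the top view. The shaker, bottle and purple pot have not moved. I hand the job in.

```bash
python3 -c "
from station import r
print(r.finish_job())"
```

```text
the job is handed in; nothing more can be done
None
```

All four pots are closed with their own lids, flat and centred to within about 2 mm in the final pictures. The job was handed in at about 43 s, with the shaker, bottle and purple pot left where they were. On the first try at the small pot the fingertips pressed on its rim with up to about 30 N, so I re-gripped that lid on the worktop before seating it.

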